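# Unpin a board holder and hold its spring jaw open at the mark

## Task

Get the circuit-board holder ready for the next board: draw the locking pin out of its bore and park it upright in the notch at the holder's side, its head resting on the bracket, and let go of it. Then pull the spring jaw by its handle until its pointer is in line with the blade of the index clip, and finish while still holding it there steadily; do not let go at the end. Leave the other things on the bench where they are.

Things in the scene. Friction and masses are not known exactly. Their poses are not given: they have to be found in the camera images.
- holder: Board holder fixed to the bench: aluminium base plate 280 x 160 x 18 mm (x -135 to 145, y -80 to 80), two steel rails (tops at 31 mm), fixed dark jaw bar at the far end (x 124 to 142, top 40 mm high), parking bracket at the +y side. Origin: on the bench, under the pin's bore; x along the slide, away from the robot to the fixed jaw, y to the bracket, z up. Place and yaw vary.
- jaw: Spring slide: steel plate 200 x 50 x 14 mm (top at 33 mm) with a dark jaw bar (holder x 69 to 85, top 40 mm high), handle and pointer. Origin and axes are the holder's when home (start). Slides along holder -x (to the robot), 0 to 55 mm. The spring pulls home: 6 N at home, +0.12 N per mm (11 N at 45 mm), 0.5 N friction; let go, it slides home. The pin blocks it until drawn.
- handle (a point): Centre of the black grip bar of the jaw's bridge handle: bar 16 mm (holder x) by 50 mm (y) by 22 mm high, underside 58 mm and top 80 mm above the bench, on two 10 mm posts 36 mm apart; at home at holder x = -85 mm, y = 0. Moves with the jaw.
- pointer (a point): Outer tip of the pointer: thin dark blade (4 mm wide along x, 3 mm thick) that sticks out of the jaw to holder -y, 34.5 mm above the bench; at home at holder x = -20 mm, y = -54 mm. Moves with the jaw; axes parallel to the holder's.
- mark: Index clip: steel block 14 x 12 x 15 mm fixed on the base plate beside the -y rail, with a dark blade (4 mm wide, 18 mm long) on top, level with the pointer and facing its tip. Stands 20 to 44 mm nearer the robot (holder -x) than the pointer at home; varies. Origin: under the blade's centre line (its x is the mark), 18 mm above the bench, at holder y = -63 mm; axes as the holder's.
- pin: Loose steel locking pin, about 70 g: black plastic head 22 mm in diameter, 36 mm high; shank below it 10 mm in diameter, 28 mm long. Origin: centre of the shoulder (head's underside), z up through the head. Starts in the 12 mm bore at the holder's origin, shoulder on the slide plate 33 mm above the bench, head top at 69 mm. Out of the bore once the shoulder is over 61 mm above the bench.
- notch (a point): Seat of the parking notch: slot 13 mm wide in the bracket's 6 mm plate, at holder x = 0, y = 105 mm, on the plate's top 40 mm above the bench; axes as the holder's. Plate 44 mm wide, ends at y = 125 mm; slot open at that +y end, closed 6.5 mm behind the seat, free below. A parked pin's origin is here, shank in the slot, shoulder on the plate; enter from above or from the open end.
- solder_reel: Bystander: reel of solder standing upright, 60 mm in diameter, 56 mm high, loose. Origin: centre of underside.
- board: Bystander: small green circuit board 70 x 50 mm with parts up to 18 mm high, lying loose. Origin: centre of underside.
- relay: Bystander: black relay block 50 x 36 x 34 mm, loose. Origin: centre of underside.

How it is judged:
By the outcome, as a careful person would: the job done as asked, in the order asked, and still so for the second after the job is handed in, while the arm keeps its last pose, push and grip.
It also fails if it takes over 48 s, if anything falls off the work surface, if the arm or the gripper's body presses on something with over 40 N, if the wrist force passes 120 N, or if a joint passes its speed limit or range.

## Robot

A 6-joint arm with a two-finger parallel gripper is mounted at the origin on the work surface. World frame = base frame: x ahead of the robot, y to its left, z up, the work surface at z = 0. Lengths are in m, angles in rad, forces in N, time in s.
With the tool pointing down it reaches from about 0.35 to 0.975 m from the base axis. Payload 4.9 kg.
Tool frame: the origin (TCP) lies at the very end of the fingers, on their centre line; the grasp point (between the pads) lies manip.grip_point_offset behind it (manip.grip_point_offset is the distance from the TCP to the grasp point, in m); z points along the fingers, y is the direction in which the jaws open and shut (so a half turn about z gives the same grasp; the last joint's range is limited). The gripper opens to 85 mm and grips with 20 to 120 N. Pads are 22 mm wide; open, the fingers measure 114 mm over their backs; the gripper's body (76 mm by 85 mm) begins 54 mm behind the grasp point. The pads swing forward as they close: fully open they stand 13 mm farther back than shut.
Start: joints at [1.114, 0.053, 1.613, -0, 1.476, -0.119], TCP at [0.207, 0.59, 0.231] pointing down, gripper open.
Joint ranges: [-3.01, 3.01], [-1.01, 2.22], [0.06, 2.58], [-1.02, 4.17], [0.09, 2.62], [-3.14, 3.14]. Speed limits (rad/s): [2.57, 2.57, 3.14, 3.14, 3.14, 3.14].

## Interface

Orientations are given as a unit quaternion [w, x, y, z].
In Python, from plant import status, grab_frame, camera_params, ticket, boxes_of, outline_of, manip gives the robot as it stands. The module is installed in compiled form; this text tells all that it offers.
- The arm moves only by the tool play_rows, never from a script. Its argument "deltas" is a list of rows, each a list of 2 entries, a list of its own where there are three numbers: the shift along the world's x, y, z in m, then the turn about the world's z in rad. A call has 1 to 5 rows; each row is the pose to reach, as a shift and turn from the pose commanded when the call began; what a row does not reach only later rows make up. A row lasts 1/8 s, in which the tool goes at most 62.5 mm and 10.7 degrees, less where a joint would pass 70% of its speed; a pose out of reach is approached as far as the arm can. A call with a gripper value outside its range is refused whole. "grip" is the opening, from -1 (shut) to 1 (fully open), set as the call begins (left out, the last holds). The fingers move at their own pace and stop on an object; the grip force is fixed at half the most. Time passes only in rows, so rows that repeat a pose let the fingers close. It gives the time, the measured TCP pose, the force and the opening at its end, in the units of the state.
- status.state(): the state, without advancing time (a new reading comes with each control period).
- grab_frame(name): name is "scene" or "top" or "wrist"; returns (picture, depth): 384x512x3 uint8, blue, green, red; 384x512 float32, m along the optical axis (not along the pixel's ray), 0 where there is no reading.
- camera_params(name): a dict with "mtx" (3x3 intrinsics, pixels), "world_from_camera" (4x4, takes a point from camera to world coordinates). Camera axes: x right, y up, looking along -z (the intrinsics and any distortion apply to the point x, -y, -z); pixel columns grow to the right and rows downward; lengths in m; the calibration is good to about 2 mm. The wrist camera is an equidistant fisheye: a pixel r from the principal point sees the ray r / f radians off the axis. A picture is of the moment at which its call begins: read the wrist's pose just before it. camera_params takes no time and is no camera call; for the wrist camera it gives the pose at the moment of the call.
- ticket.job_done(): hands the job in, once; it reports no verdict.
Trained networks look in the newest picture that a camera, given by its name, has taken for a name from the list of things; names that differ only in an ending like _2 or _b are one class to them, and where a whole thing is asked for, a point or a joint stands for the part that bears it (a point fixed in the world has none). Each returns a list of dicts, best first, with "confidence" (0 to 1); they miss things now and then, are a little off and sometimes report something else, mostly with a low value. They report only what shows in the picture. A call takes as long as a camera call.
- boxes_of(camera, name): "box" ([left, top, right, bottom] in pixels, round what is visible of it).
- outline_of(camera, name): "region" (384x512 bool, what is visible of it) and "box" ([left, top, right, bottom] in pixels, round what is visible of it).
The state is a dict: "time": time; "joint_pos": joint angles; "joint_vel": joint speeds; "joint_efforts": joint torques, N m; "tool_pos": TCP position; "tool_rot": TCP orientation; "contact_force": force on the tool from outside, world axes, zero at the start; "ft_torque": the same for the moment, N m; "gripper_width": opening from 0.0 (shut) to 1.0 (fully open).
Only numpy, scipy, OpenCV 4.12 (cv2) and the standard library are available. Lean on these libraries where they do the work, as an engineer would, in place of code of your own. Each camera call takes 0.05 s, during which the arm holds its last target.

## Working session

There is one attempt and no reset: what is moved stays moved. The work goes in short steps, Python scripts to look and compute and a tool call to move; the robot and the scene stay as the last step left them, time stands still between calls to the robot, and variables do not carry over. Pictures are saved under pics/ and viewed, and the job is handed in when it is done.

Besides the shell and the picture viewer there is one more tool, called after "Call:" as name([rows], argument=value, ...), one row to a line, values as JSON. play_rows: Moves the arm, as the interface text tells. Its arguments: {"type":"object","properties":{"deltas":{"type":"array"},"grip":{"type":"number"}},"required":["deltas"]}

```bash
mkdir -p pics; cat > h.py <<'E'
import numpy as np, cv2
from plant import status, grab_frame, camera_params, ticket, boxes_of, outline_of, manip
def proj(cam,P):
    c=camera_params(cam); T=np.linalg.inv(c["world_from_camera"]); p=T[:3,:3]@np.array(P,float)+T[:3,3]
    K=np.array(c["mtx"]); x,y,z=p[0],-p[1],-p[2]
    return K[0,0]*x/z+K[0,2],K[1,1]*y/z+K[1,2]
def unproj(cam,u,v,d=None,z=None):
    c=camera_params(cam); T=np.array(c["world_from_camera"]); K=np.array(c["mtx"])
    r=np.array([(u-K[0,2])/K[0,0],-(v-K[1,2])/K[1,1],-1.0]); w=T[:3,:3]@r
    if z is not None: d=(z-T[2,3])/w[2]
    return T[:3,3]+w*d
E
python3 - <<'E'
from h import *
s=status.state(); print(s); print(manip.grip_point_offset)
for n in ["scene","top","wrist"]:
    f,d=grab_frame(n); cv2.imwrite(f"pics/{n}0.png",f); np.save(f"{n}0.npy",d); print(n,camera_params(n))
    for o in ["holder","jaw","handle","pointer","mark","pin","notch"]:
        print(o,[(b["box"],round(b["confidence"],2)) for b in boxes_of(n,o)][:2])
E
```

```text
{'time': 0.0, 'joint_pos': array([ 1.11400773e+00,  5.33467961e-02,  1.61430034e+00,  7.27503467e-06,
        1.47597855e+00, -1.19005068e-01]), 'joint_vel': array([-4.48396334e-04,  2.02492387e-04,  9.21951743e-04,  1.44357474e-04,
       -7.00121853e-06,  6.06150995e-04]), 'joint_efforts': array([-5.26098611e-04, -3.93680227e+01, -3.70180964e+01, -1.71933652e-04,
        6.87126463e-03,  1.80345999e-06]), 'tool_pos': array([0.20684841, 0.58912201, 0.23006546]), 'tool_rot': array([-2.92096990e-04,  1.68090240e-01,  9.85771088e-01, -9.73649474e-04]), 'contact_force': array([0.61189717, 0.2685081 , 1.10732209]), 'ft_torque': array([-0.01457101,  0.03372752,  0.05453865]), 'gripper_width': 0.9939073089704122}
0.0187
scene {'mtx': array([[478.37503363,   0.        , 259.22244524],
       [  0.        , 478.37503363, 193.70394944],
       [  0.        ,   0.        ,   1.        ]]), 'world_from_camera': array([[ 0.8530045 , -0.33276641,  0.402057  ,  0.95458204],
       [ 0.52188044,  0.53660326, -0.66309708, -0.58500564],
       [ 0.00491134,  0.77545048,  0.63138928,  0.66237699],
   
[... 1010 characters left out ...]
[([185.8, 115.1, 279.2, 235.7], 0.57)]
wrist {'mtx': array([[297.31863964,   0.        , 254.51317015],
       [  0.        , 297.31863964, 184.93283327],
       [  0.        ,   0.        ,   1.        ]]), 'world_from_camera': array([[ 3.32511863e-01, -9.09017912e-01, -2.51241511e-01,
         1.43280377e-01],
       [ 9.43098670e-01,  3.20741627e-01,  8.76909717e-02,
         6.13144643e-01],
       [ 8.70946909e-04, -2.66103823e-01,  9.63943980e-01,
         3.72724114e-01],
       [ 0.00000000e+00,  0.00000000e+00,  0.00000000e+00,
         1.00000000e+00]])}
holder [([78.8, 358.6, 98.9, 384.0], 0.55)]
jaw []
handle []
pointer []
mark []
pin []
notch [([77.0, 360.8, 95.1, 379.7], 0.79)]
```

```bash
python3 - <<'E'
import cv2
a=cv2.imread("pics/top0.png")[90:260,140:370]; cv2.imwrite("pics/top0c.png",cv2.resize(a,None,fx=3.4,fy=3.4,interpolation=cv2.INTER_CUBIC))
a=cv2.imread("pics/scene0.png")[150:310,180:390]; cv2.imwrite("pics/scene0c.png",cv2.resize(a,None,fx=3.7,fy=3.7,interpolation=cv2.INTER_CUBIC))
E
```

```text
(no output)
```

View pics/top0c.png

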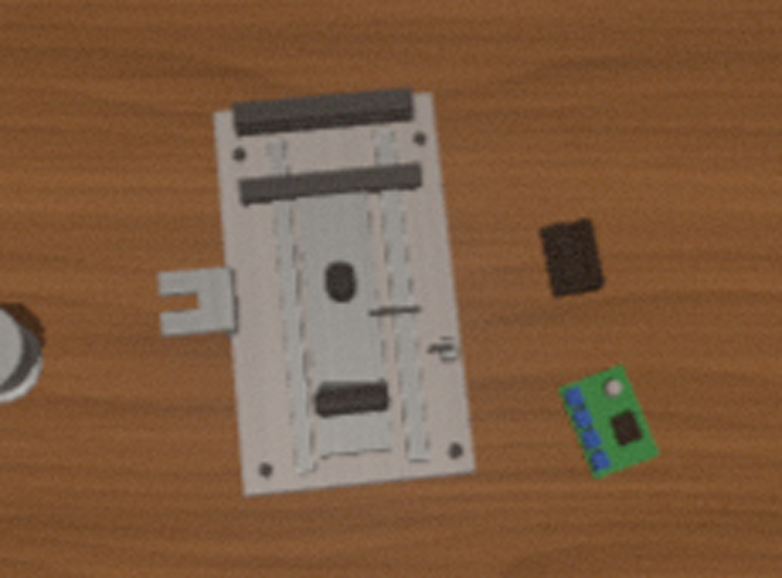

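View pics/scene0c.png

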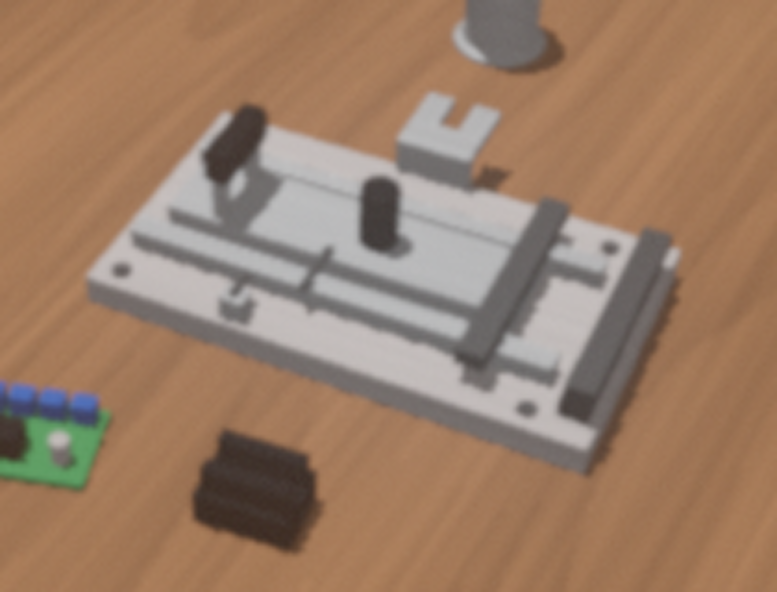

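View pics/scene0.png

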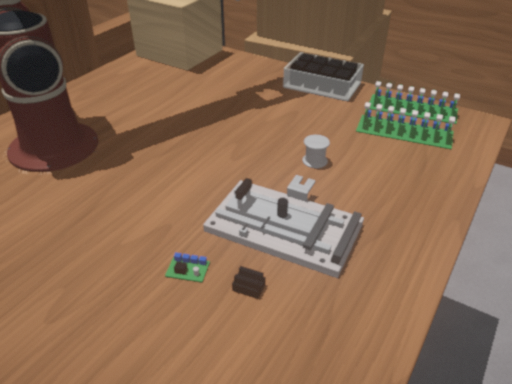

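```bash
cat > fit.py <<'E'
from h import *
from scipy.optimize import least_squares
T=[((215,113),(145,80,18)),((431,93),(145,-80,18)),((475,470),(-135,-80,18)),((245,494),(-135,80,18)),((159,273),(22,125,40)),((162,335),(-22,125,40)),((341,266),(0,0,69))]
S=[((88,280),(-135,-80,18)),((590,447),(145,-80,18)),((225,115),(-135,80,18)),((500,107),(22,125,40)),((433,93),(-22,125,40)),((380,184),(0,0,69)),]
T=[(np.array(p)/3.4+[140,90]-.3,np.array(q)/1000) for p,q in T]
S=[(np.array(p)/3.7+[180,150]-.3,np.array(q)/1000) for p,q in S]
def W(p,q): c,s=np.cos(p[2]),np.sin(p[2]); return np.array([p[0]+c*q[0]-s*q[1],p[1]+s*q[0]+c*q[1],q[2]])
def res(p,which="TS"):
    r=[]
    if "T" in which:
        for px,q in T: r+=list(np.array(proj("top",W(p,q)))-px)
    if "S" in which:
        for px,q in S: r+=list(np.array(proj("scene",W(p,q)))-px)
    return np.array(r)
for w in ["T","S","TS"]:
    o=least_squares(res,[.45,.1,0],args=(w,),loss="soft_l1"); print(w,o.x.round(4)); print(res(o.x,w).reshape(-1,2).round(1).tolist())
E
python3 fit.py
```

```text
T [0.6245 0.0416 0.1002]
[[-0.3, -0.5], [0.1, -0.4], [0.2, 0.0], [0.0, 0.1], [-0.1, -0.2], [0.3, -0.2], [-0.3, 2.8]]
S [0.6264 0.0454 0.1086]
[[-0.1, -0.8], [0.2, 0.2], [-0.3, -0.7], [0.1, 1.0], [-0.9, -0.5], [0.7, 0.8]]
TS [0.6261 0.043  0.1051]
[[-1.1, -1.0], [-0.7, -1.1], [-0.2, -0.9], [-0.2, -0.4], [-0.7, -0.6], [-0.2, -0.6], [-0.9, 2.1], [-1.0, -0.4], [-0.7, 1.1], [-0.9, -0.3], [-0.4, 1.6], [-1.4, 0.0], [-0.1, 1.4]]
```

Call:
play_rows([
  [[0.419, -0.547, -0.05], -1.13],
  [[0.419, -0.547, -0.05], -1.13],
  [[0.419, -0.547, -0.05], -1.13],
  [[0.419, -0.547, -0.05], -1.13],
  [[0.419, -0.547, -0.05], -1.13],
], grip=1)

```text
time: 1.82
tool_pos: [0.3976, 0.3406, 0.2089]
tool_rot: [0.0, 0.598, 0.802, 0.0]
contact_force: [1.0, 0.5, -0.2]
gripper_width: 0.998
```

Call:
play_rows([
  [[0.228, -0.298, -0.03], -0.187],
  [[0.228, -0.298, -0.03], -0.187],
  [[0.228, -0.298, -0.03], -0.187],
  [[0.228, -0.298, -0.03], -0.187],
  [[0.228, -0.298, -0.03], -0.187],
])

```text
time: 2.45
tool_pos: [0.5871, 0.093, 0.1839]
tool_rot: [0.0, 0.668, 0.744, 0.0]
contact_force: [0.3, 1.1, 0.5]
gripper_width: 1.0
```

Call:
play_rows([
  [[0.037, -0.049, -0.04], 0.0],
  [[0.037, -0.049, -0.04], 0.0],
])

```text
time: 2.7
tool_pos: [0.6227, 0.0431, 0.1407]
tool_rot: [-0.002, 0.669, 0.743, -0.002]
contact_force: [-0.1, 0.9, -0.5]
gripper_width: 1.002
```

```bash
python3 - <<'E'
from h import *
s=status.state(); print(s["time"],s["tool_pos"],s["tool_rot"])
c=camera_params("wrist"); f,d=grab_frame("wrist"); cv2.imwrite("pics/w1.png",f); np.save("w1.npy",d)
import pickle; pickle.dump(c,open("w1.pkl","wb")); print(c["world_from_camera"])
cv2.imwrite("pics/w1b.png",cv2.resize(f,None,fx=1.5,fy=1.5,interpolation=cv2.INTER_CUBIC))
E
```

```text
2.7 [0.62265378 0.04307429 0.14065466] [-0.00172173  0.66912709  0.74314431 -0.00158047]
[[ 0.99463047 -0.10094534 -0.02280924  0.61608899]
 [ 0.10337835  0.95887904  0.26431782  0.1113101 ]
 [-0.00481035 -0.26525654  0.96416587  0.2820733 ]
 [ 0.          0.          0.          1.        ]]
```

View pics/w1b.png

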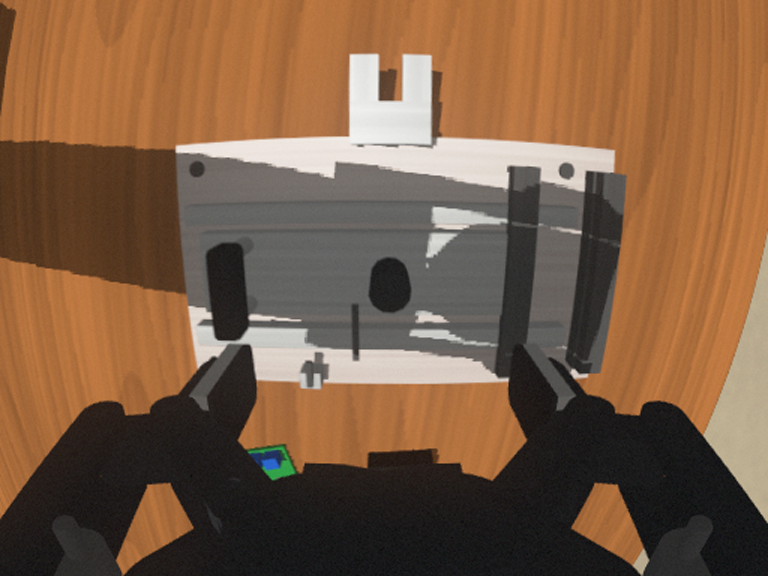

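```bash
python3 - <<'E'
import cv2
f=cv2.imread("pics/w1.png")
a=f[25:130,110:420]; cv2.imwrite("pics/w1t.png",cv2.resize(a,None,fx=2.5,fy=2.5,interpolation=cv2.INTER_CUBIC))
a=f[150:270,120:300].astype(float)*1.8; cv2.imwrite("pics/w1u.png",cv2.resize(a.clip(0,255).astype('uint8'),None,fx=4.4,fy=4.4,interpolation=cv2.INTER_CUBIC))
E
```

```text
(no output)
```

View pics/w1t.png

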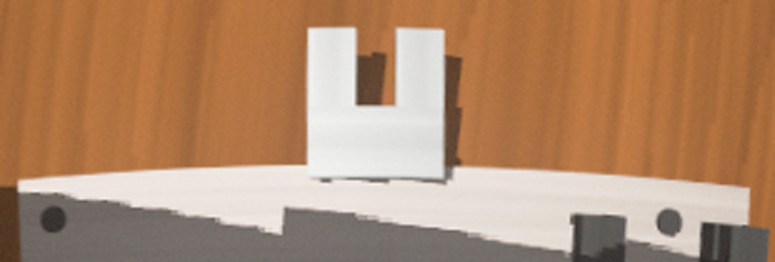

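View pics/w1u.png

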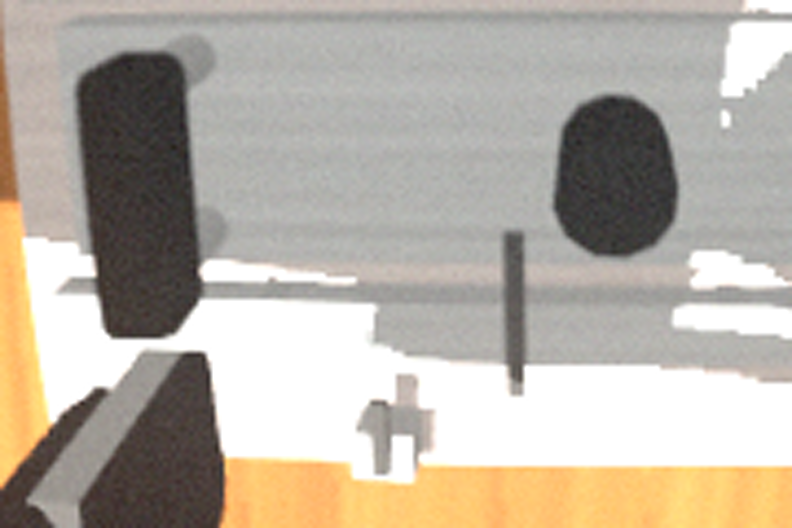

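```bash
cat >> h.py <<'E'
def wproj(c,P):
    T=np.linalg.inv(c["world_from_camera"]); P=np.atleast_2d(P); p=P@T[:3,:3].T+T[:3,3]; K=np.array(c["mtx"])
    q=np.stack([p[:,0],-p[:,1],-p[:,2]],1)[:,None,:]
    o,_=cv2.fisheye.projectPoints(q,np.zeros(3),np.zeros(3),K,np.zeros(4)); return o[:,0]
def wunproj(c,u,v,z):
    K=np.array(c["mtx"]); T=np.array(c["world_from_camera"])
    a=cv2.fisheye.undistortPoints(np.array([[[u,v]]],float),K,np.zeros(4))[0,0]
    w=T[:3,:3]@np.array([a[0],-a[1],-1.0]); return T[:3,3]+w*(z-T[2,3])/w[2]
def W(p,q): c,s=np.cos(p[2]),np.sin(p[2]); return np.array([p[0]+c*q[0]-s*q[1],p[1]+s*q[0]+c*q[1],q[2]])
def H(p,P): c,s=np.cos(p[2]),np.sin(p[2]); d=np.array(P)[:2]-p[:2]; return np.array([c*d[0]+s*d[1],-s*d[0]+c*d[1]])
E
python3 - <<'E'
from h import *; import pickle
from scipy.optimize import least_squares
c=pickle.load(open("w1.pkl","rb"))
A=lambda x,y:(110+x/2.5-.3,25+y/2.5-.3); B=lambda x,y:(120+x/4.4-.4,150+y/4.4-.4)
F=[(A(308,28),(-22,125,40)),(A(444,28),(22,125,40)),(A(356,28),(-6.5,125,40)),(A(396,28),(6.5,125,40)),(A(357,105),(-6.5,98.5,40)),(A(396,105),(6.5,98.5,40)),
(A(18,180),(-135,80,18)),(A(749,188),(145,80,18)),(B(515,387),(-20,-54,35))]
px=np.array([f[0] for f in F]); Q=np.array([f[1] for f in F])/1000
r=lambda p:(wproj(c,np.array([W(p,q) for q in Q]))-px).ravel()
o=least_squares(r,[.6255,.043,.104],loss="soft_l1"); print(o.x.round(4)); print(r(o.x).reshape(-1,2).round(1).tolist())
p=o.x; np.save("pose.npy",p)
for n,b,z in [("pin head L",B(555,190),.069),("pin top c",B(615,150),.069),("pin R",B(677,190),.069),("blade L",B(372,402),.036),("blade R",B(392,402),.036),("ptr L",B(503,380),.036),("ptr R",B(524,380),.036),("handle topL",B(78,90),.08),("handle TR",B(185,75),.08),("h br",B(200,290),.08)]:
    print(n,(H(p,wunproj(c,*b,z))*1000).round(1))
ty=np.array([.669,.743]); print("jaw yaw",2*np.arctan2(.74314,.66913)-np.pi/2)
print("pin w",W(p,(0,0,.0)),"notch",W(p,(0,.105,0)),"handle",W(p,(-.085,0,0)))
E
```

```text
[0.6257 0.0448 0.0983]
[[-0.1, -0.4], [0.2, 0.1], [-0.0, -0.6], [0.2, -0.4], [-0.6, 0.1], [0.1, 0.2], [-0.7, -0.0], [0.9, 0.1], [0.1, 2.9]]
pin head L [-10.3   2.4]
pin top c [-0.2  9.5]
pin R [10.4  2.5]
blade L [-50.3 -54.8]
blade R [-46.  -54.6]
ptr L [-22.4 -49. ]
ptr R [-18.1 -48.9]
handle topL [-90.   22.3]
handle TR [-70.5  24.7]
h br [-71.  -12.8]
jaw yaw 0.10471419857314568
pin w [0.6257453  0.04481688 0.        ] notch [0.61544333 0.14931027 0.        ] handle [0.54115541 0.03647719 0.        ]
```

Call:
play_rows([
  [[0.003, 0.0015, -0.03], -0.006],
  [[0.003, 0.0015, -0.08], -0.006],
  [[0.003, 0.0015, -0.1015], -0.006],
], grip=0.3)

```text
time: 3.12
tool_pos: [0.6239, 0.0487, 0.04]
tool_rot: [-0.002, 0.669, 0.743, -0.001]
contact_force: [-0.8, -0.3, -0.3]
gripper_width: 0.649
```

Call:
play_rows([
  [[0.0, 0.0, 0.0], 0.0],
  [[0.0, 0.0, 0.0], 0.0],
  [[0.0, 0.0, 0.0], 0.0],
  [[0.0, 0.0, 0.0], 0.0],
], grip=-1)

```text
time: 3.62
tool_pos: [0.6271, 0.0476, 0.0447]
tool_rot: [0.001, 0.67, 0.742, 0.001]
contact_force: [-3.2, 0.2, 6.8]
gripper_width: 0.223
```

```bash
python3 - <<'E'
from h import *
c=camera_params("wrist"); f,d=grab_frame("wrist"); 
cv2.imwrite("pics/w2.png",cv2.resize(f,None,fx=1.5,fy=1.5,interpolation=cv2.INTER_CUBIC))
s=status.state(); print(s["time"],s["tool_pos"],s["tool_rot"],s["contact_force"],s["ft_torque"],s["gripper_width"])
f,d=grab_frame("scene"); cv2.imwrite("pics/s2.png",cv2.resize(f[130:300,160:400],None,fx=3.3,fy=3.3,interpolation=cv2.INTER_CUBIC))
E
```

```text
3.675 [0.62707856 0.04761924 0.04471662] [0.00076179 0.6699617  0.74239456 0.00102479] [-3.15987686  1.06582113  7.69376184] [ 0.20813596  0.57632097 -0.00249218] 0.22185145571558362
```

View pics/w2.png

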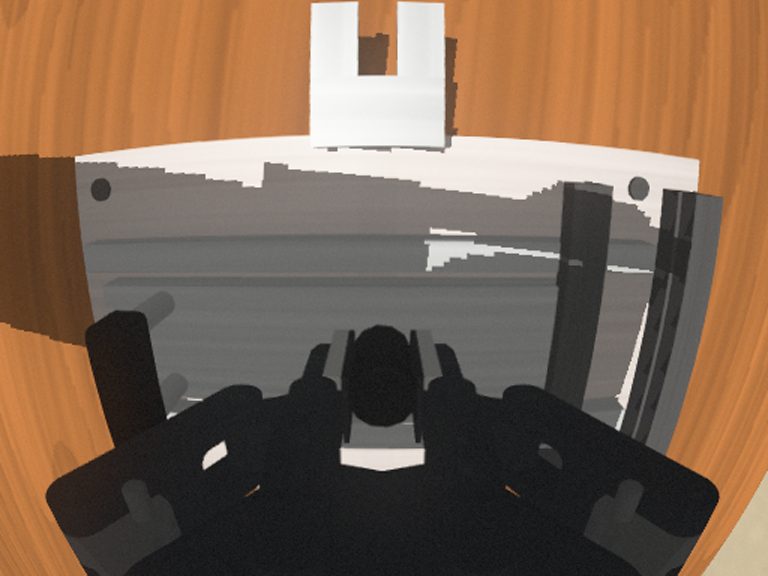

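View pics/s2.png

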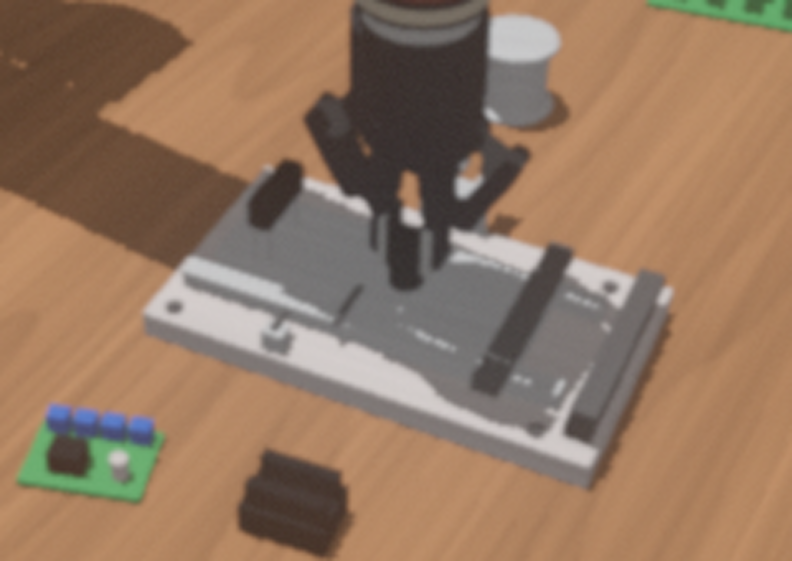

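Call:
play_rows([
  [[0.0, 0.0, 0.008], 0.0],
  [[0.0, 0.0, 0.02], 0.0],
  [[0.0, 0.0, 0.04], 0.0],
  [[0.0, 0.0, 0.06], 0.0],
  [[0.0, 0.0, 0.06], 0.0],
])

```text
time: 4.35
tool_pos: [0.6281, 0.0472, 0.106]
tool_rot: [0.002, 0.67, 0.742, 0.002]
contact_force: [-0.1, 0.0, -1.0]
gripper_width: 0.219
```

```bash
python3 - <<'E'
from h import *; import pickle
c=camera_params("wrist"); f,d=grab_frame("wrist"); pickle.dump(c,open("w3.pkl","wb")); cv2.imwrite("pics/w3raw.png",f)
cv2.imwrite("pics/w3.png",cv2.resize(f,None,fx=1.5,fy=1.5,interpolation=cv2.INTER_CUBIC))
s=status.state(); print(s["time"],s["tool_pos"],s["tool_rot"],s["contact_force"],s["ft_torque"],s["gripper_width"])
f,d=grab_frame("scene"); cv2.imwrite("pics/s3.png",cv2.resize(f[130:300,160:400],None,fx=3.3,fy=3.3,interpolation=cv2.INTER_CUBIC))
E
```

```text
4.4 [0.62699312 0.04729366 0.104166  ] [0.00125098 0.66993445 0.74241851 0.00101231] [-0.75646905 -0.31979213 -1.3167838 ] [ 0.01454555  0.00284298 -0.03804946] 0.22552149044474834
```

View pics/w3.png

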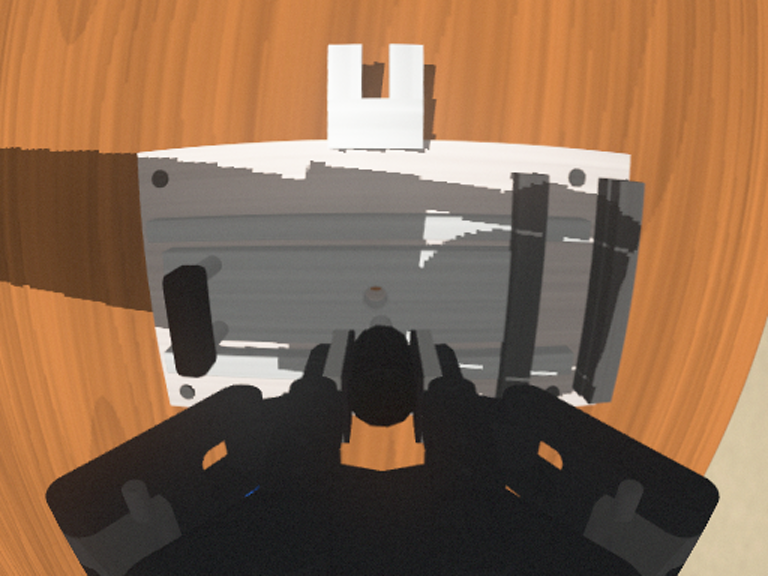

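View pics/s3.png

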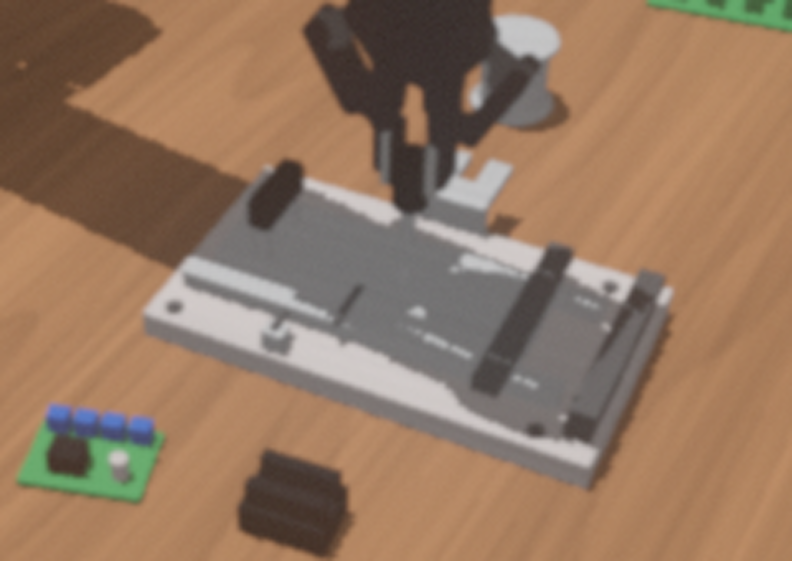

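Call:
play_rows([
  [[-0.005, 0.052, 0.0], 0.0],
  [[-0.0103, 0.1045, 0.0], 0.0],
  [[-0.0103, 0.1045, 0.0], 0.0],
  [[-0.0103, 0.1045, 0.0], 0.0],
])

```text
time: 4.95
tool_pos: [0.615, 0.1516, 0.1012]
tool_rot: [-0.0, 0.67, 0.743, -0.001]
contact_force: [0.6, -0.2, -1.2]
gripper_width: 0.221
```

```bash
python3 - <<'E'
from h import *; import pickle
s=status.state(); print(s["time"],s["tool_pos"],s["tool_rot"],s["contact_force"])
c=camera_params("wrist"); f,d=grab_frame("wrist"); pickle.dump(c,open("w4.pkl","wb")); cv2.imwrite("pics/w4raw.png",f)
cv2.imwrite("pics/w4.png",cv2.resize(f[120:320,150:350],None,fx=3,fy=3,interpolation=cv2.INTER_CUBIC))
g,d=grab_frame("scene"); cv2.imwrite("pics/s4.png",cv2.resize(g[100:240,200:360],None,fx=4,fy=4,interpolation=cv2.INTER_CUBIC))
r=cv2.imread("pics/w3raw.png"); a=r[160:300,180:320].astype(float)*1.8
cv2.imwrite("pics/w3c.png",cv2.resize(a.clip(0,255).astype('uint8'),None,fx=4,fy=4,interpolation=cv2.INTER_CUBIC))
E
```

```text
4.95 [0.61503121 0.1515838  0.10122812] [-3.82333288e-04  6.69755732e-01  7.42580926e-01 -8.25917432e-04] [ 0.60758712 -0.15687827 -1.17810933]
```

View pics/w4.png

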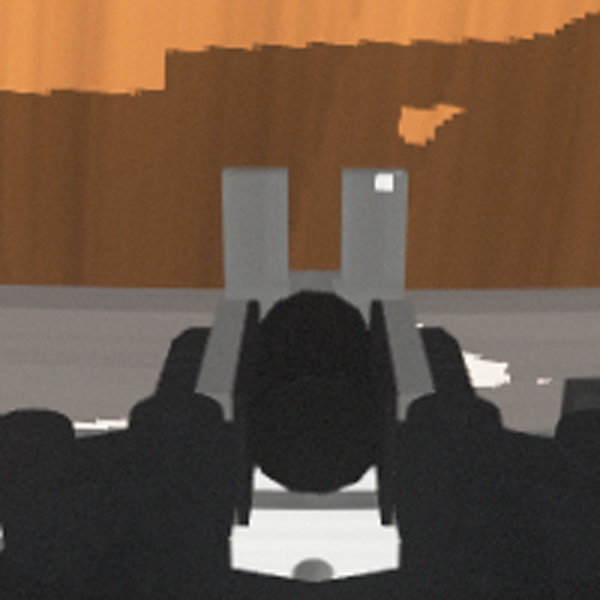

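View pics/s4.png

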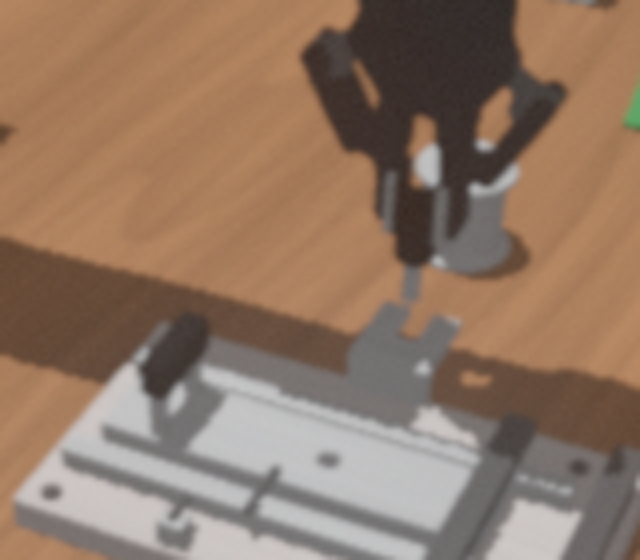

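View pics/w3c.png

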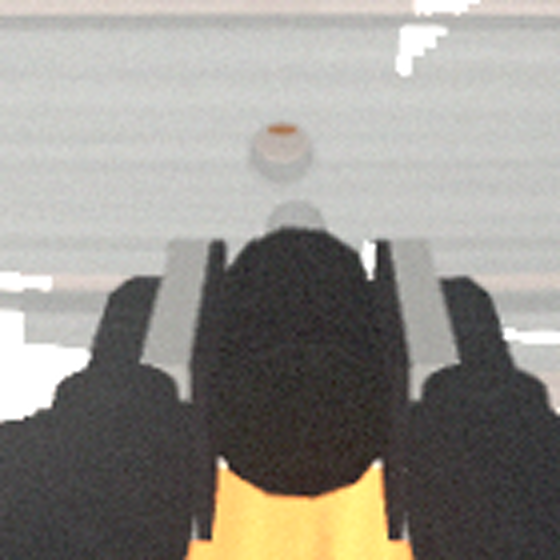

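```bash
python3 - <<'E'
from h import *; import pickle
from scipy.optimize import least_squares
p0=np.load("pose.npy")
def fit(c,F,free):
    px=np.array([f[0] for f in F]); Q=np.array([f[1] for f in F])/1000
    def r(v):
        p=np.array([v[0],v[1],v[2] if free else p0[2]]); return (wproj(c,np.array([W(p,q) for q in Q]))-px).ravel()
    o=least_squares(r,p0); p=np.array([*o.x[:2],o.x[2] if free else p0[2]]); print(p.round(4),r(o.x).reshape(-1,2).round(1).tolist()); return p
c=pickle.load(open("w4.pkl","rb")); A=lambda x,y:(150+x/3-.3,120+y/3-.3)
p=fit(c,[(A(222,168),(-22,125,40)),(A(407,168),(22,125,40)),(A(288,168),(-6.5,125,40)),(A(342,168),(6.5,125,40))],False)
n=W(p,(0,.105,.04)); print("notch",n, "seat px",wproj(c,n), "from pose", W(p0,(0,.105,.04)))
# head silhouette: left/right edges at widest of top; top z = tool z-.0117+.036
zt=.1012-.0117
for z,(u,v) in [(zt+.036,A(245,400)),(zt+.036,A(385,400))]: print("head",wunproj(c,u,v,z)[:2], H(p,wunproj(c,u,v,z))*1e3)
for zz in (.0,.018,.036):
  q=np.array([n[0],n[1],zt+zz]); print(wproj(c,q), (wproj(c,q)-[150,120])*3)
c3=pickle.load(open("w3.pkl","rb")); B=lambda x,y:(180+x/4-.4,160+y/4-.4)
b=wunproj(c3,*B(281,153),.033); print("bore w3",b)
t=wunproj(c3,*B(296,215),.104-.0117-.028); print("tip w3",t,c3["world_from_camera"][:3,3],c["world_from_camera"][:3,3])
t=wunproj(c,*A(315,278),.1012-.0117-.028); print("tip w4",t)
E
```

```text
[0.6251 0.0466 0.0983] [[-0.3, -0.1], [0.5, 0.1], [-0.4, -0.0], [0.2, 0.0]]
notch [0.61479717 0.15104625 0.04      ] seat px [[254.51217345 202.71539205]] from pose [0.61544333 0.14931027 0.04      ]
head [0.60415106 0.15539259] [-10.16830687 110.36989755]
head [0.62482972 0.1575266 ] [ 10.61995609 110.46475279]
[[254.34427964 231.08268512]] [[313.03283892 333.24805535]]
[[254.2580209  245.61531679]] [[312.7740627  376.84595037]]
[[254.15121971 263.56968946]] [[312.45365912 430.70906839]]
bore w3 [0.62488271 0.0462294  0.033     ]
tip w3 [0.62767721 0.04591409 0.0643    ] [0.62013317 0.1155082  0.24727282] [0.60813981 0.2199509  0.24258614]
tip w4 [0.61488768 0.15176531 0.0615    ]
```

Call:
play_rows([
  [[0.0, 0.0007, -0.015], 0.0],
  [[0.0, 0.0007, -0.025], 0.0],
  [[0.0, 0.0007, -0.033], 0.0],
  [[0.0, 0.0007, -0.038], 0.0],
  [[0.0, 0.0007, -0.04], 0.0],
])

```text
time: 5.68
tool_pos: [0.6155, 0.1525, 0.0618]
tool_rot: [-0.0, 0.67, 0.742, -0.0]
contact_force: [-0.7, 0.8, -0.9]
gripper_width: 0.226
```

Call:
play_rows([
  [[0.0, 0.0, -0.004], 0.0],
  [[0.0, 0.0, -0.007], 0.0],
  [[0.0, 0.0, -0.008], 0.0],
  [[0.0, 0.0, -0.008], 0.0],
])

```text
time: 6.18
tool_pos: [0.6157, 0.1526, 0.0543]
tool_rot: [0.0, 0.67, 0.742, 0.0]
contact_force: [0.0, -1.8, -0.7]
gripper_width: 0.224
```

```bash
python3 - <<'E'
from h import *
s=status.state(); print(s["time"],s["tool_pos"],s["tool_rot"],s["contact_force"],s["ft_torque"])
f,d=grab_frame("wrist")
a=cv2.resize(f[120:320,150:350],None,fx=2,fy=2,interpolation=cv2.INTER_CUBIC)
g,d=grab_frame("scene"); b=cv2.resize(g[120:220,240:340],None,fx=4,fy=4,interpolation=cv2.INTER_CUBIC)
cv2.imwrite("pics/s5.png",np.hstack([a,b]))
E
```

```text
6.175 [0.61567304 0.15255964 0.05430907] [1.58233188e-05 6.69948794e-01 7.42407309e-01 3.66749929e-05] [ 0.01192998 -1.76497865 -0.66852103] [ 0.04604032 -0.01035427  0.01522   ]
```

View pics/s5.png

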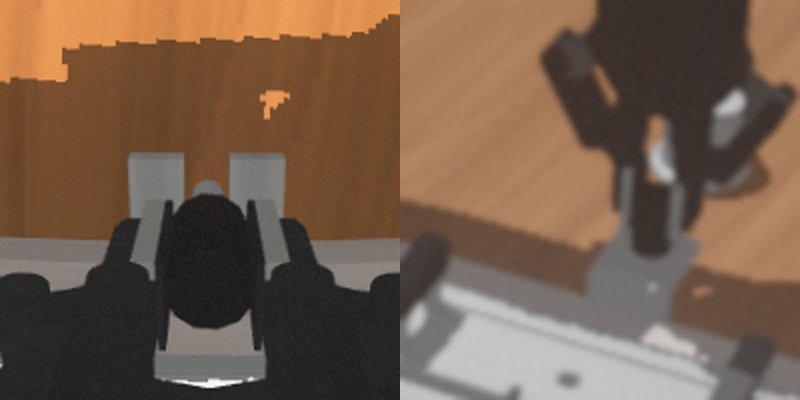

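Call:
play_rows([
  [[0.0, 0.0, -0.001], 0.0],
  [[0.0, 0.0, -0.002], 0.0],
  [[0.0, 0.0, -0.003], 0.0],
  [[0.0, 0.0, -0.003], 0.0],
])

```text
time: 6.78
tool_pos: [0.6158, 0.1526, 0.0518]
tool_rot: [0.0, 0.67, 0.742, 0.0]
contact_force: [-0.4, 0.2, 3.7]
gripper_width: 0.223
```

Call:
play_rows([
  [[0.0, 0.0, 0.0], 0.0],
  [[0.0, 0.0, 0.0], 0.0],
  [[0.0, 0.0, 0.0], 0.0],
], grip=0.3)

```text
time: 7.15
tool_pos: [0.6156, 0.1525, 0.0511]
tool_rot: [-0.0, 0.67, 0.742, -0.0]
contact_force: [0.1, 0.0, -0.2]
gripper_width: 0.653
```

Call:
play_rows([
  [[0.0, 0.0, 0.02], 0.0],
  [[0.0, 0.0, 0.06], 0.0],
  [[0.0, 0.0, 0.09], 0.0],
  [[-0.035, -0.05, 0.09], 0.0],
  [[-0.0735, -0.112, 0.09], 0.0],
])

```text
time: 7.78
tool_pos: [0.5479, 0.0487, 0.1438]
tool_rot: [0.002, 0.669, 0.743, 0.001]
contact_force: [-0.0, -1.4, 0.6]
gripper_width: 0.65
```

```bash
python3 - <<'E'
from h import *; import pickle
s=status.state(); print(s["time"],s["tool_pos"],s["tool_rot"],s["contact_force"],s["ft_torque"])
c=camera_params("wrist"); f,d=grab_frame("wrist"); pickle.dump(c,open("w6.pkl","wb")); cv2.imwrite("pics/w6raw.png",f)
a=cv2.resize(f,None,fx=1.5,fy=1.5,interpolation=cv2.INTER_CUBIC); cv2.imwrite("pics/w6.png",a)
g,d=grab_frame("scene"); b=cv2.resize(g[120:300,190:380],None,fx=3.3,fy=3.3,interpolation=cv2.INTER_CUBIC)
cv2.imwrite("pics/s6.png",b)
E
```

```text
7.775 [0.54793966 0.04871131 0.14384535] [0.00156307 0.66922276 0.74305946 0.00104606] [-0.02375896 -1.43551422  0.62741513] [-0.00204746  0.02120229 -0.01712486]
```

View pics/w6.png

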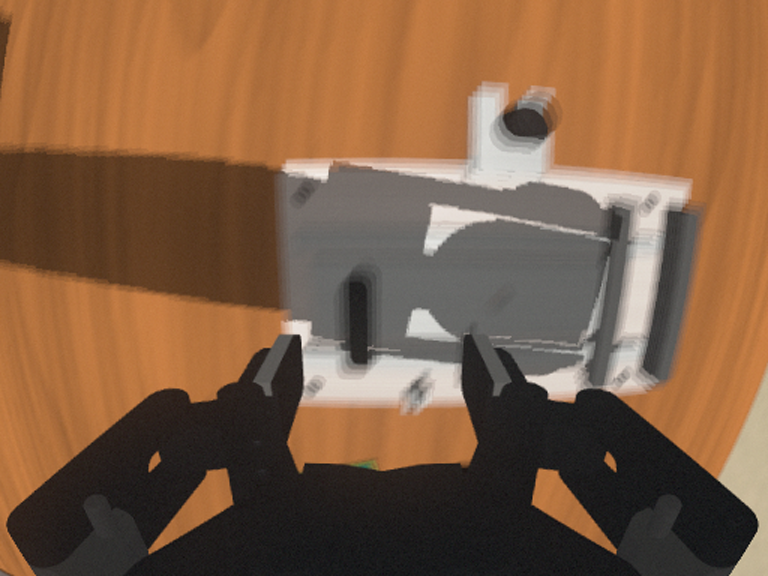

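View pics/s6.png

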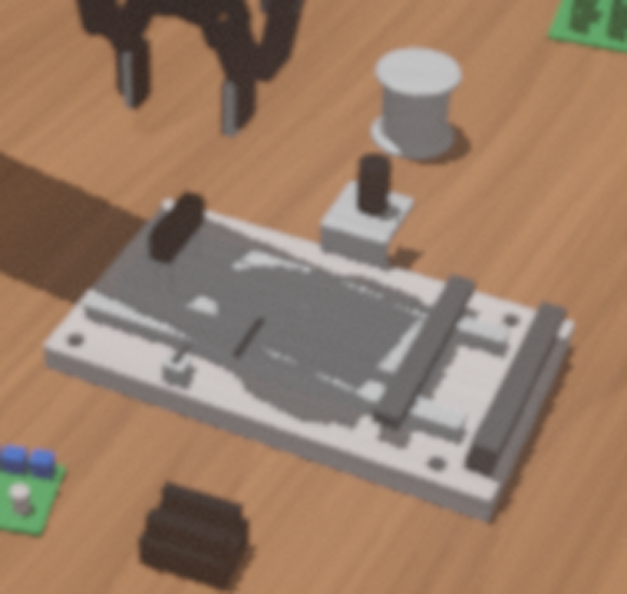

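Call:
play_rows([
  [[-0.001, -0.0025, 0.0], -0.005],
  [[-0.001, -0.0025, 0.0], -0.005],
])

```text
time: 8.12
tool_pos: [0.5476, 0.0474, 0.1424]
tool_rot: [0.001, 0.672, 0.741, 0.001]
contact_force: [-0.8, 0.2, -0.3]
gripper_width: 0.653
```

```bash
python3 - <<'E'
from h import *; import pickle
s=status.state(); print(s["time"],s["tool_pos"],s["tool_rot"],s["contact_force"],s["ft_torque"])
c=camera_params("wrist"); f,d=grab_frame("wrist"); pickle.dump(c,open("w7.pkl","wb")); cv2.imwrite("pics/w7raw.png",f)
a=(f[40:280,180:480].astype(float)*1.5).clip(0,255).astype('uint8');a=cv2.resize(a,None,fx=2.5,fy=2.5,interpolation=cv2.INTER_CUBIC); cv2.imwrite("pics/w7.png",a)
E
```

```text
8.125 [0.54763576 0.0474289  0.14239676] [6.35940488e-04 6.71574840e-01 7.40936162e-01 6.58359122e-04] [-0.76260797  0.19543295 -0.302497  ] [ 0.0263201   0.01408394 -0.04466959]
```

View pics/w7.png

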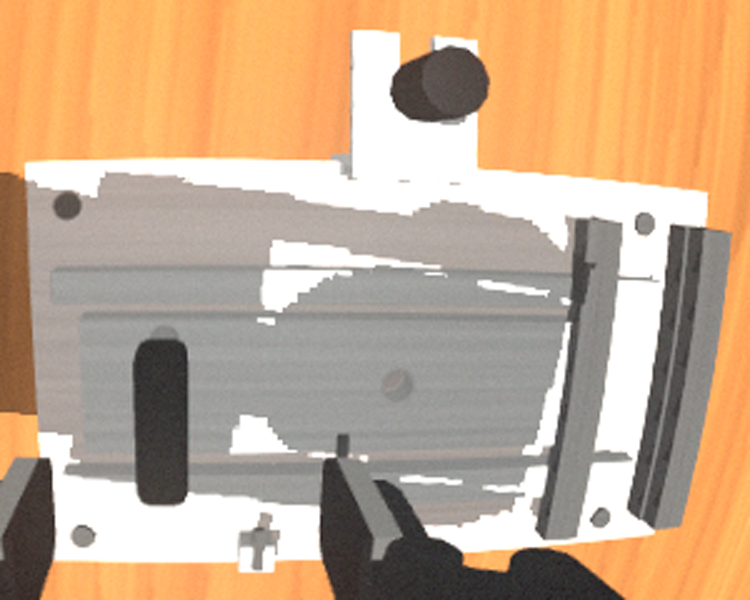

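```bash
python3 - <<'E'
from h import *; import pickle
from scipy.optimize import least_squares
c=pickle.load(open("w7.pkl","rb")); A=lambda x,y:(180+x/2.5-.3,40+y/2.5-.3)
F=[(A(26,163),(-135,80,18)),(A(707,193),(145,80,18)),(A(352,30),(-22,125,40)),(A(477,40),(22,125,40)),(A(655,534),(145,-80,18)),(A(398,385),(0,0,33))]
px=np.array([f[0] for f in F]); Q=np.array([f[1] for f in F])/1000
r=lambda p:(wproj(c,np.array([W(p,q) for q in Q]))-px).ravel()
p=least_squares(r,np.load("pose.npy"),loss="soft_l1").x; print(p.round(4),r(p).reshape(-1,2).round(1).tolist())
for n,u,v,z in [("L",134,420,.08),("R",188,420,.08),("top",160,340,.08),("bot",162,505,.08)]: print(n,(H(p,wunproj(c,*A(u,v),z))*1e3).round(1),wunproj(c,*A(u,v),z).round(4))
print("handle",W(p,(-.085,0,0)).round(4), "px of bar top ends",[((wproj(c,W(p,(x,y,.08)))[0]-[180,40])*2.5).round() for x in(-.093,-.077) for y in (-.025,.025)])
print("pin head top",(H(p,wunproj(c,*A(455,80),.076))*1e3).round(1), "expect 0,105")
for u in (251,264): print("blade",(H(p,wunproj(c,*A(u,545),.036))*1e3).round(1))
print("jaw yaw",2*np.arctan2(.740936,.671575)-np.pi/2)
E
```

```text
[0.625  0.0451 0.1003] [[-0.8, 0.1], [0.7, -0.4], [0.4, -0.5], [0.0, -0.2], [-0.2, 0.3], [0.1, 1.1]]
L [-92.3   5.4] [0.5326 0.0412 0.08  ]
R [-76.6   5.4] [0.5483 0.0427 0.08  ]
top [-84.4  29.3] [0.5381 0.0658 0.08  ]
bot [-84.6 -22.2] [0.5431 0.0145 0.08  ]
handle [0.5404 0.0366 0.    ] px of bar top ends [array([134., 512.]), array([129., 354.]), array([186., 512.]), array([186., 354.])]
pin head top [  0.4 105.4] expect 0,105
blade [-52.7 -61.4]
blade [-47.7 -61.5]
jaw yaw 0.0981306779221931
```

Call:
play_rows([
  [[-0.007, -0.0095, -0.02], 0.0],
  [[-0.007, -0.0095, -0.06], 0.0],
  [[-0.007, -0.0095, -0.09], 0.0],
  [[-0.007, -0.0095, -0.0925], 0.0],
])

```text
time: 8.68
tool_pos: [0.5363, 0.0376, 0.0445]
tool_rot: [-0.003, 0.672, 0.741, -0.003]
contact_force: [1.0, -0.7, 0.1]
gripper_width: 0.65
```

Call:
play_rows([
  [[0.0, 0.0, 0.0], 0.0],
  [[0.0, 0.0, 0.0], 0.0],
  [[0.0, 0.0, 0.0], 0.0],
  [[0.0, 0.0, 0.0], 0.0],
  [[0.0, 0.0, 0.0], 0.0],
], grip=-1)

```text
time: 9.3
tool_pos: [0.5409, 0.0374, 0.0506]
tool_rot: [0.001, 0.672, 0.741, 0.001]
contact_force: [-1.1, 0.3, 5.7]
gripper_width: 0.178
```

```bash
python3 - <<'E'
from h import *; import pickle
s=status.state(); print(s["time"],s["tool_pos"],s["tool_rot"],s["contact_force"],s["ft_torque"],s["gripper_width"])
c=camera_params("wrist"); f,d=grab_frame("wrist"); pickle.dump(c,open("w8.pkl","wb")); cv2.imwrite("pics/w8raw.png",f)
a=(f[40:300,100:420].astype(float)*1.5).clip(0,255).astype('uint8');a=cv2.resize(a,None,fx=2.3,fy=2.3,interpolation=cv2.INTER_CUBIC); cv2.imwrite("pics/w8.png",a)
g,d=grab_frame("scene"); b=cv2.resize(g[120:300,190:380],None,fx=3.3,fy=3.3,interpolation=cv2.INTER_CUBIC)
cv2.imwrite("pics/s8.png",b)
E
```

```text
9.3 [0.5409177  0.03735128 0.05057545] [0.00110673 0.67171305 0.74081015 0.00081597] [-1.10536231  0.31421236  5.73246898] [0.00240792 0.25102674 0.11702671] 0.1784463006528919
```

View pics/w8.png

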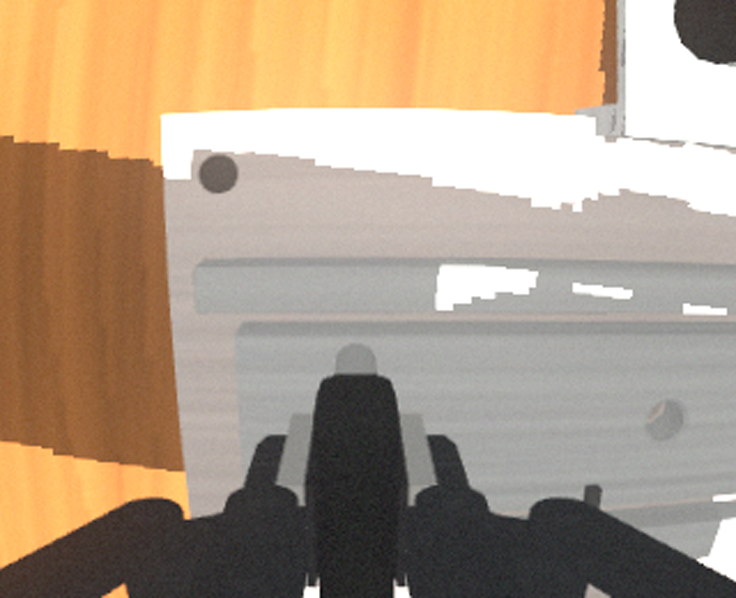

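View pics/s8.png

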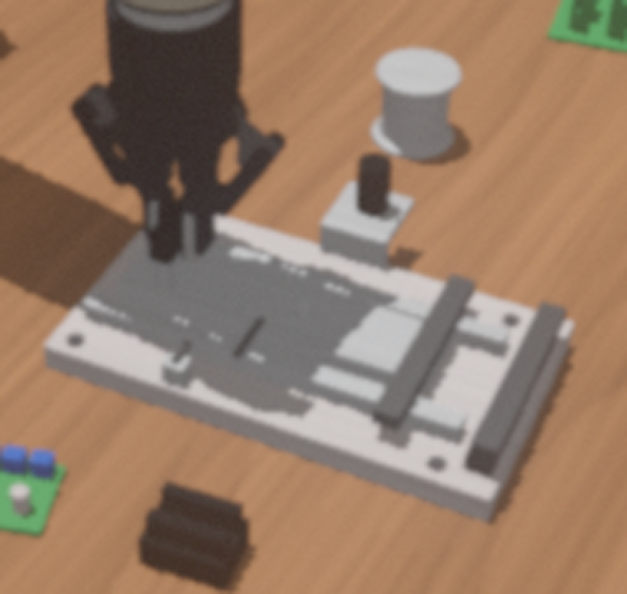

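Call:
play_rows([
  [[-0.006, -0.0006, 0.0], 0.0],
  [[-0.012, -0.0012, 0.0], 0.0],
  [[-0.018, -0.0018, 0.0], 0.0],
  [[-0.024, -0.0024, 0.0], 0.0],
  [[-0.024, -0.0024, 0.0], 0.0],
])

```text
time: 10.02
tool_pos: [0.5185, 0.0351, 0.0506]
tool_rot: [0.003, 0.672, 0.741, 0.003]
contact_force: [8.1, 1.8, -0.9]
gripper_width: 0.176
```

Call:
play_rows([
  [[0.0, 0.0, 0.0], 0.0],
  [[0.0, 0.0, 0.0], 0.0],
])

```text
time: 10.28
tool_pos: [0.5187, 0.0351, 0.0506]
tool_rot: [0.003, 0.672, 0.741, 0.003]
contact_force: [7.8, 1.0, 0.1]
gripper_width: 0.176
```

```bash
cat > look.py <<'E'
import sys; from h import *
n=sys.argv[1]
s=status.state(); print(s["time"],s["tool_pos"],s["contact_force"],s["ft_torque"],s["gripper_width"])
f,d=grab_frame("wrist"); cv2.imwrite(f"pics/w{n}raw.png",f)
g,d=grab_frame("scene"); cv2.imwrite(f"pics/s{n}raw.png",g)
t,d=grab_frame("top"); cv2.imwrite(f"pics/t{n}raw.png",t)
R=lambda a,k:cv2.resize((a.astype(float)*1.4).clip(0,255).astype('uint8'),None,fx=k,fy=k,interpolation=cv2.INTER_CUBIC)
cv2.imwrite(f"pics/c{n}.png",np.hstack([R(g[205:245,220:285],6),R(t[160:200,235:285],6)]))
cv2.imwrite(f"pics/w{n}.png",R(f,1.5))
E
python3 look.py 9
```

```text
10.275 [0.51873259 0.03514066 0.05058302] [7.83247547 0.96221798 0.14785466] [ 0.1693507  -0.80871603  0.09103026] 0.1759369580896092
```

View pics/c9.png

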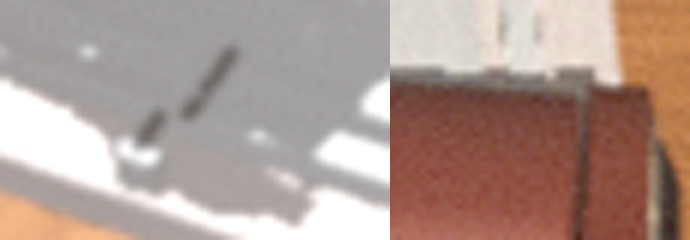

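View pics/w9.png

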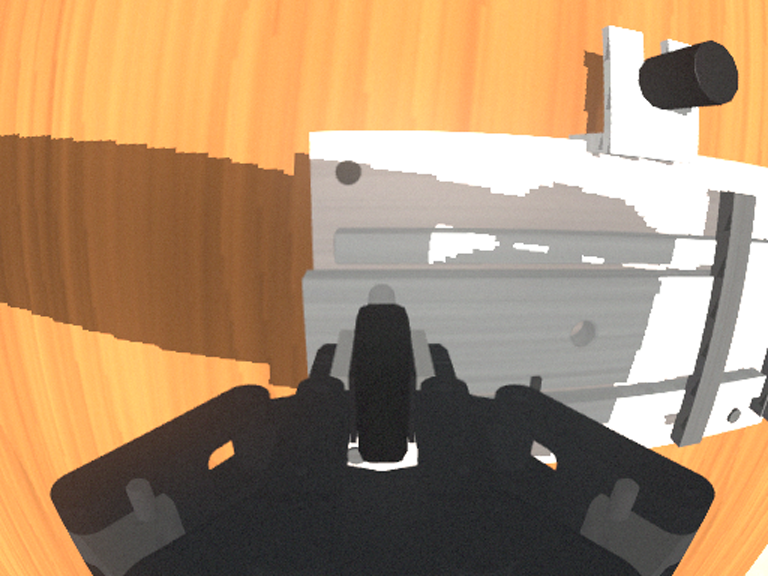

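Call:
play_rows([
  [[-0.0025, -0.0003, 0.0], 0.0],
  [[-0.005, -0.0005, 0.0], 0.0],
  [[-0.005, -0.0005, 0.0], 0.0],
  [[-0.005, -0.0005, 0.0], 0.0],
  [[-0.005, -0.0005, 0.0], 0.0],
])

```text
time: 11.05
tool_pos: [0.5139, 0.0346, 0.0506]
tool_rot: [0.003, 0.672, 0.741, 0.003]
contact_force: [7.9, 0.9, -1.6]
gripper_width: 0.183
```

```bash
python3 look.py 10; python3 - <<'E'
import cv2
g=cv2.imread("pics/s10raw.png"); a=(g[208:236,232:267].astype(float)*1.4).clip(0,255).astype('uint8')
cv2.imwrite("pics/c10z.png",cv2.resize(a,None,fx=20,fy=20,interpolation=cv2.INTER_CUBIC))
E
```

```text
11.05 [0.51391096 0.0346483  0.0505823 ] [ 7.93955283  0.92403865 -1.60545493] [ 0.11916443 -0.91456157  0.0564372 ] 0.18311450947360086
```

View pics/c10z.png

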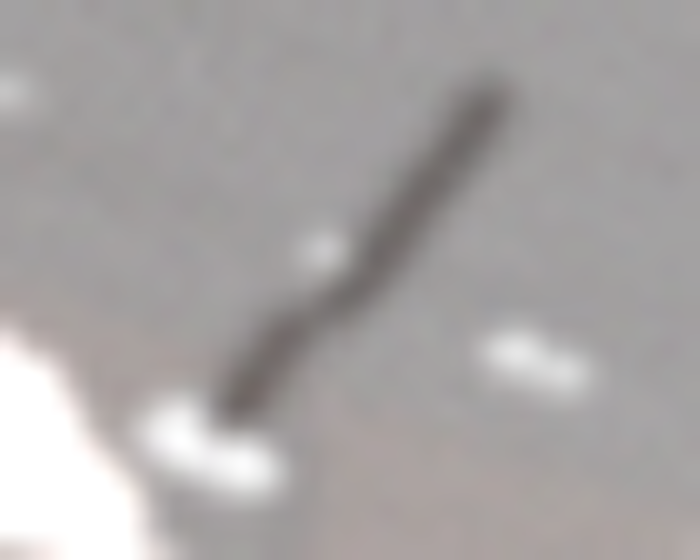

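```bash
cat > meas.py <<'E'
import sys; from h import *
from scipy.optimize import least_squares
g=cv2.cvtColor(cv2.imread(f"pics/s{sys.argv[1]}raw.png"),cv2.COLOR_BGR2GRAY).astype(float)
# render model: two 4mm-wide dark segments at z~.036: pointer (y -?..-54) x=a, blade (y -54.5..-72) x=b
p=np.load("pose.npy"); 
def pts(a,ys): return np.array([proj("scene",W(P,(a,y,.036))) for y in ys])
from scipy.ndimage import map_coordinates, gaussian_filter
best={}
for nm,ys in (("ptr",np.linspace(-.034,-.050,9)),("blade",np.linspace(-.058,-.067,7))):
    for P in ([.6264,.0454,.1086],[.6255,.045,.1]):
        P=np.array(P); xs=np.arange(-.062,-.035,.00025)
        prof=[]
        for x in xs:
            q=pts(x,ys); prof.append(map_coordinates(g,[q[:,1],q[:,0]],order=1).mean())
        prof=np.array(prof); i=prof.argmin(); w=slice(max(0,i-10),i+11)
        bg=np.minimum(np.percentile(prof,60),130); wt=(prof[w].max()-prof[w]); wt=np.clip(bg-prof[w],0,None)**2
        print(nm,P,"min x",xs[i]*1e3,"centroid",(wt*xs[w]).sum()/wt.sum()*1e3, prof[i].round(), )
E
python3 meas.py 9; python3 meas.py 10; python3 - <<'E'
from h import *
P=np.array([.6264,.0454,.1086]); f=lambda x,y:(np.array(proj("scene",W(P,(x,y,.036))))-[232,208])*20
for x,y in((-.048,-.034),(-.048,-.054),(-.048,-.072),(-.038,-.054)): print(x,y,f(x,y).round())
E
```

```text
ptr [0.6264 0.0454 0.1086] min x -42.749999999999986 centroid -42.77160286177048 83.0
ptr [0.6255 0.045  0.1   ] min x -41.49999999999998 centroid -41.49812072844366 83.0
blade [0.6264 0.0454 0.1086] min x -50.74999999999999 centroid -50.81500171039635 82.0
ptr [0.6264 0.0454 0.1086] min x -47.749999999999986 centroid -47.688178354680886 81.0
ptr [0.6255 0.045  0.1   ] min x -46.499999999999986 centroid -46.40965776028356 81.0
blade [0.6264 0.0454 0.1086] min x -50.74999999999999 centroid -50.71325256451022 82.0
-0.048 -0.034 [423. 168.]
-0.048 -0.054 [332. 293.]
-0.048 -0.072 [249. 409.]
-0.038 -0.054 [426. 324.]Traceback (most recent call last):
  File "meas.py", line 14, in <module>
    q=pts(x,ys); prof.append(map_coordinates(g,[q[:,1],q[:,0]],order=1).mean())
  File "meas.py", line 6, in pts
    def pts(a,ys): return np.array([proj("scene",W(P,(a,y,.036))) for y in ys])
                                    ~~~~^^^^^^^^^^^^^^^^^^^^^^^^^
  File "h.py", line 4, in proj
    c=camera_params(cam); T=np.linalg.inv(c["world_from_camera"]); p=T[:3,:3]@np.array(P,float)+T[:3,3]
ValueError: time passes only in moves, steps and waits
Traceback (most recent call last):
  File "meas.py", line 14, in <module>
    q=pts(x,ys); prof.append(map_coordinates(g,[q[:,1],q[:,0]],order=1).mean())
  File "meas.py", line 6, in pts
    def pts(a,ys): return np.array([proj("scene",W(P,(a,y,.036))) for y in ys])
                                    ~~~~^^^^^^^^^^^^^^^^^^^^^^^^^
  File "h.py", line 4, in proj
    c=camera_params(cam); T=np.linalg.inv(c["world_from_camera"]); p=T[:3,:3]@np.array(P,float)+T[:3,3]
ValueError: time passes only in moves, steps and waits
```

Call:
play_rows([
  [[-0.0013, -0.0001, 0.0], 0.0],
  [[-0.0026, -0.0003, 0.0], 0.0],
  [[-0.0026, -0.0003, 0.0], 0.0],
  [[-0.0026, -0.0003, 0.0], 0.0],
])

```text
time: 11.7
tool_pos: [0.5114, 0.0344, 0.0506]
tool_rot: [0.003, 0.672, 0.741, 0.003]
contact_force: [8.4, 1.8, -2.2]
gripper_width: 0.179
```

```bash
python3 look.py 11; sed -i 's/^from plant.*/&\n_cp={}\n_camera_params=camera_params\ndef camera_params(n):\n    if n=="wrist": return _camera_params(n)\n    if n not in _cp: _cp[n]=_camera_params(n)\n    return _cp[n]/' h.py
for i in 0 9 10 11; do python3 meas.py $i; done
python3 - <<'E'
import cv2
g=cv2.imread("pics/s11raw.png"); a=(g[208:236,232:267].astype(float)*1.4).clip(0,255).astype('uint8')
cv2.imwrite("pics/c11z.png",cv2.resize(a,None,fx=20,fy=20,interpolation=cv2.INTER_CUBIC))
E
```

```text
11.7 [0.51137663 0.03437967 0.0505706 ] [ 8.38166858  1.84367679 -2.18973243] [ 0.17864758 -0.95627461  0.13261882] 0.17852124216944504
ptr [0.6264 0.0454 0.1086] min x -42.749999999999986 centroid -42.77160286177048 83.0
ptr [0.6255 0.045  0.1   ] min x -41.49999999999998 centroid -41.49812072844366 83.0
blade [0.6264 0.0454 0.1086] min x -50.74999999999999 centroid -50.81500171039635 82.0
blade [0.6255 0.045  0.1   ] min x -49.499999999999986 centroid -49.44257520692691 83.0
ptr [0.6264 0.0454 0.1086] min x -47.749999999999986 centroid -47.688178354680886 81.0
ptr [0.6255 0.045  0.1   ] min x -46.499999999999986 centroid -46.40965776028356 81.0
blade [0.6264 0.0454 0.1086] min x -50.74999999999999 centroid -50.71325256451022 82.0
blade [0.6255 0.045  0.1   ] min x -49.249999999999986 centroid -49.220621125758065 82.0
ptr [0.6264 0.0454 0.1086] min x -50.249999999999986 centroid -50.19041709248612 82.0
ptr [0.6255 0.045  0.1   ] min x -48.999999999999986 centroid -48.91189123555244 82.0
blade [0.6264 0.0454 0.1086] min x -50.74999999999999 centroid -50.74528145822368 81.0
blade [0.6255 0.045  0.1   ] min x -49.499999999999986 centroid -49.38403868790974 81.0[ WARN:0@0.651] global loadsave.cpp:275 findDecoder imread_('pics/s0raw.png'): can't open/read file: check file path/integrity
Traceback (most recent call last):
  File "meas.py", line 3, in <module>
    g=cv2.cvtColor(cv2.imread(f"pics/s{sys.argv[1]}raw.png"),cv2.COLOR_BGR2GRAY).astype(float)
      ~~~~~~~~~~~~^^^^^^^^^^^^^^^^^^^^^^^^^^^^^^^^^^^^^^^^^^^^^^^^^^^^^^^^^^^^^^
cv2.error: OpenCV(4.12.0) /io/opencv/modules/imgproc/src/color.cpp:199: error: (-215:Assertion failed) !_src.empty() in function 'cvtColor'
```

View pics/c11z.png

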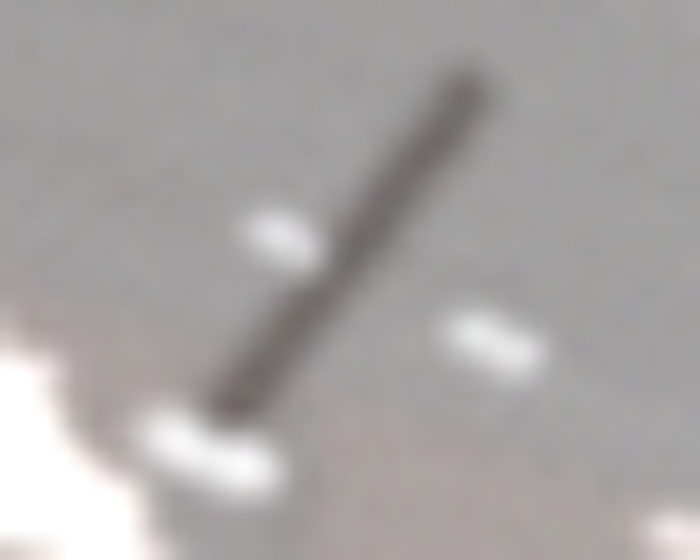

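View pics/w11.png

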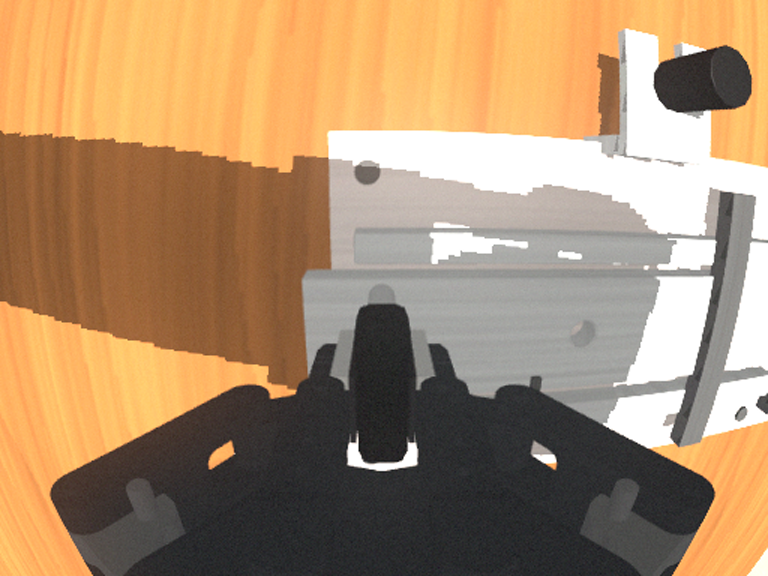

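Call:
play_rows([
  [[-0.0005, 0.0, 0.0], 0.0],
  [[-0.0005, 0.0, 0.0], 0.0],
  [[-0.0005, 0.0, 0.0], 0.0],
  [[-0.0005, 0.0, 0.0], 0.0],
])

```text
time: 12.35
tool_pos: [0.511, 0.0344, 0.0506]
tool_rot: [0.003, 0.672, 0.741, 0.003]
contact_force: [9.5, 2.0, -1.9]
gripper_width: 0.181
```

```bash
python3 look.py 12; python3 meas.py 12
python3 - <<'E'
import cv2
g=cv2.imread("pics/s12raw.png"); cv2.imwrite("pics/c12z.png",cv2.resize(g[120:300,190:380],None,fx=3.3,fy=3.3,interpolation=cv2.INTER_CUBIC))
E
```

```text
12.35 [0.51099318 0.03436017 0.05059129] [ 9.49856643  2.01237495 -1.86387806] [ 0.20970584 -1.02228414  0.14731963] 0.18149303224279761
ptr [0.6264 0.0454 0.1086] min x -50.74999999999999 centroid -50.68119718021637 80.0
ptr [0.6255 0.045  0.1   ] min x -49.499999999999986 centroid -49.404517518618874 80.0
blade [0.6264 0.0454 0.1086] min x -50.74999999999999 centroid -50.720008108562574 80.0
blade [0.6255 0.045  0.1   ] min x -49.249999999999986 centroid -49.233866845082304 80.0
```

View pics/c12z.png

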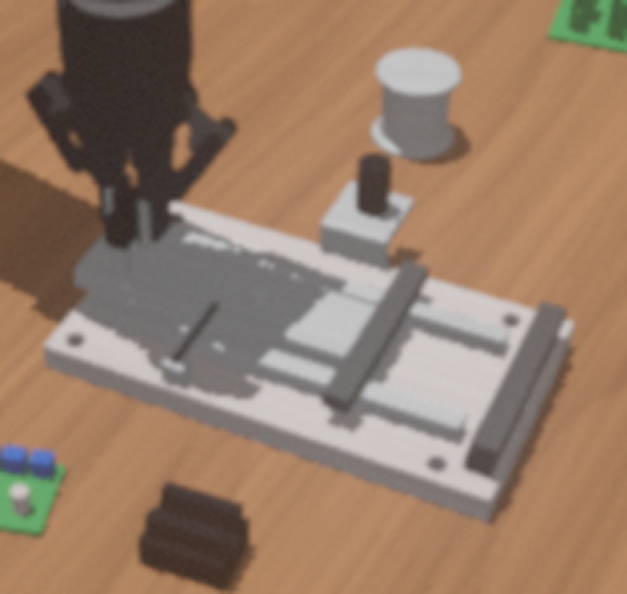

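The pointer and blade now form one line at about (195, 330), and the pin stands upright in the notch at (373, 185). The bystanders are where they were, so I'm handing in.

```bash
python3 -c "
from plant import ticket; print(ticket.job_done())"
```

```text
the job is handed in; nothing more can be done
None
```

I drew the locking pin out of its bore, parked it upright in the bracket notch with its head on the plate, and let go. I then pulled the spring jaw by its handle about 30 mm and handed the job in at about 12.5 s, still holding it with the pointer in line with the index clip's blade.

**Pin:** In the wrist picture taken after release, its head top measured at holder (0.4, 105.4) mm, against a seat at (0, 105). The last scene picture shows it still upright in the notch.

**Pointer against blade:** In the last scene picture the two centre lines agree to 0.04 mm with one holder pose estimate and 0.17 mm with the other. The hold showed a steady 9.5 N spring pull, and the tool stayed within about 0.1 mm of where I had sent it.

**Disagreement:** My first wrist estimate put the mark about 28 mm from the pointer's home position. The second wrist picture and the scene camera both put it at about 30 mm. I used the scene view because it shows pointer and blade together. The top view could not confirm the line-up because the arm blocked it.

**Bystanders:** The reel, board and relay look untouched. The wrist force I saw at the end of each move stayed under 10 N.

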